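# Clamp the camera module with the knob under its mounting base

## Task

On the raised mounting base, gently slide the camera module along the fence until it is fully home against the end stop. Then turn the cross knob on the underside of the base clockwise (seen from above) until the sprung jaw holds the module snugly against the fence, feeling for the resistance to rise and stopping before the module is crushed. Leave it clamped there, work the jaw only through the knob, and do not disturb the things lying around.

Things in the scene. Friction and masses are not known exactly. Their poses are not given: they have to be found in the camera images.
- base: raised aluminium base, fixed; origin on the table under it. Its frame: plate x -110..110, y -100..110, z 75..87 mm, on four legs. An aluminium fence along x stands on the plate (40 high, x -95..45), face to -y. It is adjustable, its setting not given: the face is anywhere at y = 62 to 70 mm. x points towards the end stop, y towards the fence, z up
- stop_face (a point): middle of the end stop's face on the base, which looks to base -x; block 55 mm wide (base y 0..55), 30 mm high (z 87..117), face at base x = 50, axes as the base's. The 60 mm module is home when it touches it, its centre then at base x = 20 mm
- module_center (a point): camera module, loose on the plate: black box 60 x 60 x 52 mm high, on top a lens barrel 40 mm across, 16 high; 0.3 to 0.6 kg. The point is the box's centre, 26 mm above its underside; x to the stop. It starts 40 to 60 mm short of home, 1 to 6 mm clear of the fence; can be pushed on its -x face, fingertips some 20 mm above the plate
- module: the same camera module; origin at the centre of its underside
- pad: sprung pad, the front of the steel jaw on the plate (jaw 58 mm wide in x, 22 high). Pad face, looking to +y: x -15..43, y = -11, z 87..109 mm from this origin (not on the part), in base axes. The knob moves the jaw to base +y, 10 mm per radian; the robot must not push it. Hidden springs behind the pad give 24 N per mm; 15 to 48 N on the module is snug (aim at 30 N), more crushes it
- knob_hub (a point): on the vertical axis of the black cross knob under the plate, at mid-height of its arms: base x 0, y -94, z 54 mm, 6 mm inside the plate's -y edge. Four straight arms 90 degrees apart, 16 mm wide, 24 high (z 42..66), reach 65 mm from the axis. Arms pointing to base -y stand out past the edge and can be pushed there from above with shut fingers, up to 55 degrees either side of -y
- knob_rim (a point): fixed point straight out from the hub along base -y, 52 mm from the axis, mid-height of the arms: the place to push. At the start one arm points near here, from 21 degrees to the base +x side of it to 2 degrees to the -x side (not measured). Push arms from the +x to the -x side: clockwise from above closes the jaw. From the start 1.0 to 2.3 rad are needed: several pushes
- knob_under (a point): fixed point on the axis at the underside of the knob (z 42 mm). How it feels: friction takes 0.5 N m to turn (10 N at 52 mm) and it stays where left. Once the module is pressed on the fence the moment rises by 0.24 N m per 0.1 rad: 0.3 N m (6 N at 52 mm) more than when turning freely is a good clamp, 0.15 is slack, 0.48 too tight
- meter: bystander: yellow handheld multimeter lying on the table, 85 by 175 by 36 mm, origin under its centre
- jar: bystander: clear screw jar, 44 mm diameter, 60 mm high, origin under its centre
- driver: bystander: screwdriver lying on the table, 160 mm long

How it is judged:
By the outcome, as a careful person would: the job done as asked, in the order asked, and still so for the second after the job is handed in, with the robot touching nothing.
It also fails if it takes over 64 s, if anything falls off the work surface, if the arm or the gripper's body presses on something with over 40 N, if the wrist force passes 120 N, or if a joint passes its speed limit or range.

## Robot

A 6-joint arm with a two-finger parallel gripper is mounted at the origin on the work surface. World frame = base frame: x ahead of the robot, y to its left, z up, the work surface at z = 0. Lengths are in mm, angles in rad, forces in N, time in s.
With the tool pointing down it reaches from about 350 to 850 mm from the base axis. Payload 8.1 kg.
Tool frame: the origin (TCP) lies between the finger pads; the fingertips stand 22 mm ahead of it and the grasp point (between the pads) lies 3 mm ahead of it; z points along the fingers, y is the direction in which the jaws open and shut (so a half turn about z gives the same grasp; the last joint's range is limited). The gripper opens to 93 mm and grips with 3 to 60 N. Pads are 15 mm wide; open, the fingers measure 128 mm over their backs; the gripper's body (75 mm by 188 mm) begins 65 mm behind the grasp point.
Start: joints at [1.115, 0.13, 1.488, -0, 1.523, -0.085], TCP at [217.396, 559.236, 240.635] pointing down, gripper open.
Joint ranges: [-2.96, 2.96], [-0.89, 2.26], [0.02, 2.5], [-1.34, 4.48], [0, 2.73], [-2.66, 2.66]. Speed limits (rad/s): [2.39, 2.39, 2.79, 3.14, 3.14, 3.14].

## Interface

Orientations are given as a unit quaternion [x, y, z, w].
In Python, from bench import arm, vision, ticket gives the robot as it stands. The module is installed in compiled form; this text tells all that it offers.
- The arm moves only by the shell command python3 -m pendant 'ROWS' [OPENING]. ROWS is JSON, a list that holds one entry, the list of rows, each a list of 6 numbers: the shift along the tool's x, y, z in m, then the turn, a rotation vector about the tool's x, y, z in degrees. A call has 1 to 8 rows; each row shifts and turns the commanded pose from where the row before left it, along the tool's axes as they then stand; what a row does not reach is not made up. A row lasts 1/12 s, in which the tool goes at most 41.7 mm and 7.16 degrees, less where a joint would pass 70% of its speed; a pose out of reach is approached as far as the arm can. A call with a gripper value outside its range is refused whole. OPENING is the closure, from -1 (fully open) to 1 (shut), set as the call begins (- or left out, the last holds). The fingers move at their own pace and stop on an object; the grip force is fixed at half the most. Time passes only in rows, so rows that do not move let the fingers close. It gives the time, the measured TCP pose, the force and the opening at its end, in the units of the state.
- arm.get_obs(): the state, without advancing time (a new reading comes with each control period).
- vision.camera(name): name is "side" or "top"; returns the picture (384x512x3 uint8, red, green, blue); there is no depth.
- vision.get_calibration(name): a dict with "fx", "fy", "cx", "cy" (pixels), "origin" and "rotation" of the camera in the world. Camera axes: x right, y down, z forward; pixel columns grow to the right and rows downward; lengths in mm; the calibration is good to about 2 mm. A picture is of the moment at which its call begins. get_calibration takes no time and is no camera call.
- ticket.hand_in(): hands the job in, once; it reports no verdict.
The state is a dict: "time_s": time; "joint_positions": joint angles; "dq": joint speeds; "joint_torque": joint torques, N m; "ee_pos": TCP position; "tool_rot": TCP orientation; "contact_force": force on the tool from outside, world axes, zero at the start; "torque": the same for the moment, N m; "opening": finger opening in mm.
Only numpy, scipy, OpenCV 4.12 (cv2) and the standard library are available. Lean on these libraries where they do the work, as an engineer would, in place of code of your own. Each camera call takes 0.05 s, during which the arm holds its last target. There are 200 camera calls.

## Working session

There is one attempt and no reset: what is moved stays moved. The work goes in short steps, Python scripts to look and compute and a shell command to move; the robot and the scene stay as the last step left them, time stands still between calls to the robot, and variables do not carry over. Pictures are saved under pics/ and viewed, about 8 in all and at most 12, crops included, and the job is handed in when it is done.

```bash
mkdir -p pics; python3 - <<'E'
from bench import arm, vision
import cv2, numpy as np
for n in("top","side"):
    im=vision.camera(n); cv2.imwrite(f"pics/{n}0.png",cv2.cvtColor(im,cv2.COLOR_RGB2BGR))
    print(n,vision.get_calibration(n))
o=arm.get_obs(); print(o)
a=cv2.imread("pics/top0.png");b=cv2.imread("pics/side0.png")
E
```

```text
top {'fx': 387.07189259837565, 'fy': 387.07189259837565, 'cx': 255.71461678962402, 'cy': 189.08372866954252, 'origin': array([ 538.41766187,  -60.61353428, 1040.12549885]), 'rotation': array([ 0.70657475, -0.70476352,  0.04991773, -0.03960712])}
side {'fx': 448.01911251527366, 'fy': 448.01911251527366, 'cx': 252.49291575414074, 'cy': 199.4587017797184, 'origin': array([  548.10058082, -1047.23713597,   827.39761284]), 'rotation': array([ 0.88904331, -0.06241497,  0.02416335, -0.45290452])}
{'time_s': 0.1, 'joint_positions': array([ 1.11458728e+00,  1.31112296e-01,  1.48917303e+00,  5.55165478e-06,
        1.52299377e+00, -8.54029715e-02]), 'dq': array([-0.00256228, -0.0012669 , -0.00234037,  0.00202508,  0.0001881 ,
       -0.00102217]), 'joint_torque': array([ 9.05145516e-04, -5.61328089e+01, -4.93106782e+01,  7.70633435e-02,
        2.87664053e-02, -6.57168084e-05]), 'ee_pos': array([217.18738458, 558.798075  , 239.67493557]), 'tool_rot': array([ 1.84342747e-01,  9.82861659e-01, -8.11750438e-04, -2.28240498e-04]), 'contact_force': array([ 0.95038867, -1.3477345 ,  0.83702857]), 'torque': array([0.03641195, 0.00797309, 0.0045057 ]), 'opening': 93.03844207061792}
```

View pics/top0.png

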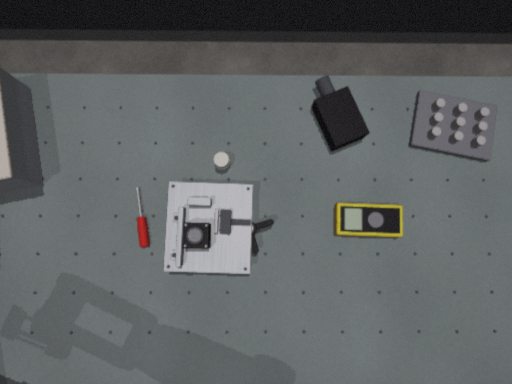

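View pics/side0.png

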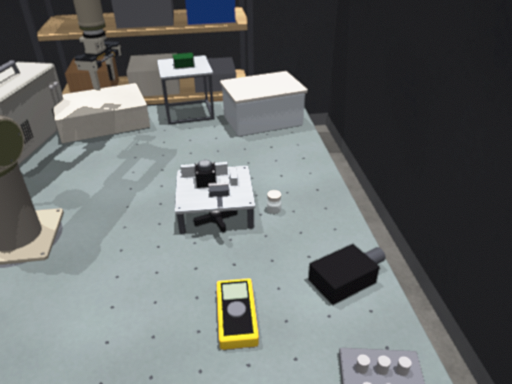

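The top view shows the base at about cols 165-253, rows 182-274. The fence is on the left at col ~181, the end stop near (200,202), the lens at (196,236), and the jaw at (225,222). The knob arms show at right near (255,230). The side view agrees, and the meter, jar and driver are all clear of the work area. Next I'll measure the plate.

```bash
cat > h.py <<'E'
import numpy as np, cv2
from bench import arm, vision
from scipy.spatial.transform import Rotation as R
def ray(n,uv,z):
    c=vision.get_calibration(n); uv=np.atleast_2d(uv).astype(float)
    d=np.c_[(uv[:,0]-c['cx'])/c['fx'],(uv[:,1]-c['cy'])/c['fy'],np.ones(len(uv))]
    d=R.from_quat(c['rotation']).apply(d); o=np.array(c['origin'])
    return o+d*((z-o[2])/d[:,2])[:,None]
def proj(n,P):
    c=vision.get_calibration(n)
    p=R.from_quat(c['rotation']).inv().apply(np.atleast_2d(P)-c['origin'])
    return np.c_[p[:,0]/p[:,2]*c['fx']+c['cx'],p[:,1]/p[:,2]*c['fy']+c['cy']]
def shot(n,f=None):
    im=cv2.cvtColor(vision.camera(n),cv2.COLOR_RGB2BGR)
    if f: cv2.imwrite(f,im)
    return im
E
python3 - <<'E'
from h import *
im=cv2.imread("pics/top0.png")
m=(im.min(2)>150).astype(np.uint8); m[:,:155]=0;m[:175]=0;m[:,262:]=0;m[285:]=0
m=cv2.morphologyEx(m,cv2.MORPH_CLOSE,np.ones((9,9)))
cs=max(cv2.findContours(m,0,2)[0],key=cv2.contourArea)
r=cv2.minAreaRect(cs); b=cv2.boxPoints(r); print(r,b)
P=ray("top",b,87); print(P.round(1)); print([np.linalg.norm(P[i]-P[i-1]).round(1) for i in range(4)], P.mean(0))
c=cv2.resize(im[170:290,155:285],None,fx=6,fy=6*0.83,interpolation=cv2.INTER_CUBIC) if 0 else cv2.resize(im[175:280,160:280],None,fx=5.5,fy=5.5,interpolation=cv2.INTER_CUBIC)
cv2.imwrite("pics/c1.png",c)
s=cv2.imread("pics/side0.png"); cv2.imwrite("pics/c2.png",cv2.resize(s[150:240,165:290],None,fx=6,fy=6,interpolation=cv2.INTER_CUBIC))
E
```

```text
((208.49168395996094, 227.24974060058594), (87.01834106445312, 88.88397979736328), 1.9091525077819824) [[163.5261  270.21756]
 [166.48724 181.38293]
 [253.45728 184.28192]
 [250.49612 273.11655]]
[[462.  147.4  87. ]
 [678.3 146.9  87. ]
 [671.9 -68.8  87. ]
 [455.2 -62.2  87. ]]
[np.float64(209.7), np.float64(216.3), np.float64(215.8), np.float64(216.8)] [566.84360969  40.84002559  87.        ]
```

View pics/c1.png

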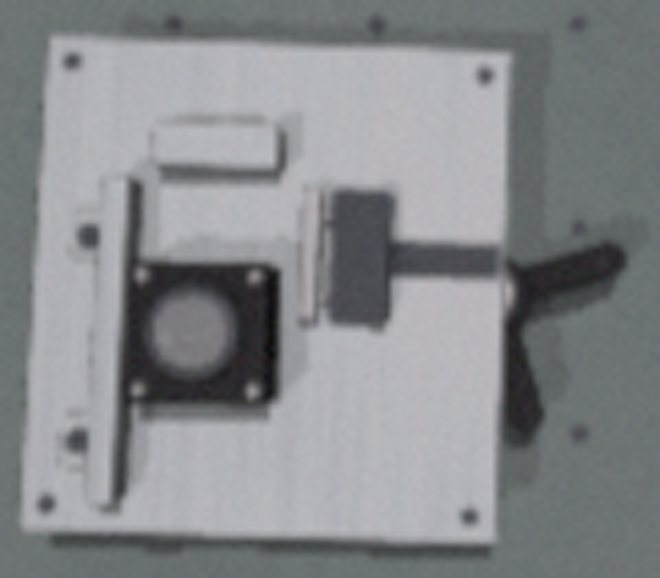

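View pics/c2.png

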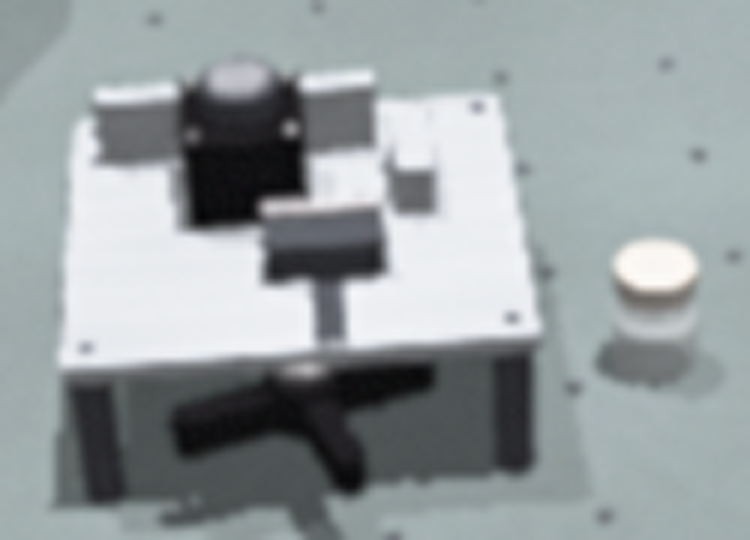

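The crops show the plate corners at (50,36), (512,52), (495,544) and (22,530). The module-top screws are at (141,274), (256,275), (254,391) and (138,389). One knob arm has its tip near (618,258), and the next arm's tip is near (525,435). I'll fit the base pose from these.

```bash
cat >> h.py <<'E'
def crop2(p): return (np.array(p,float)+.5)/5.5-.5+[160,175]
def fit():
    B=np.array([[110,110],[110,-100],[-110,-100],[-110,110]],float)
    W=ray("top",crop2([(50,36),(512,52),(495,544),(22,530)]),87)[:,:2]
    bc,wc=B.mean(0),W.mean(0); b=B-bc; w=W-wc
    th=np.arctan2((b[:,0]*w[:,1]-b[:,1]*w[:,0]).sum(),(b*w).sum())
    M=np.array([[np.cos(th),-np.sin(th)],[np.sin(th),np.cos(th)]])
    return th,M,wc-M@bc,W
TH,M,T,W=fit()
def tob(P): return (np.atleast_2d(P)[:,:2]-T)@M
def tow(p): return np.atleast_2d(p)@M.T+T
def st():
    o=arm.get_obs(); Rt=R.from_quat(o['tool_rot']); y=Rt.apply([0,1,0]); z=Rt.apply([0,0,1])
    b=tob(o['ee_pos'])[0]; f=M.T@o['contact_force'][:2]
    r=M@(b-[0,-94]); F=o['contact_force']
    print("t %.2f TCPbase %s z %.1f yaw_y_in_base %.1f tilt %s F(base) %s Fz %.1f Mhub %.3f (tz %.3f) open %.1f"%(o['time_s'],b.round(1),o['ee_pos'][2],np.degrees(np.arctan2(y[1],y[0])-TH),z[:2].round(3),f.round(1),F[2],(r[0]*F[1]-r[1]*F[0])/1000+o['torque'][2],o['torque'][2],o['opening']))
    return o,b,Rt
def go(bx,by,z,yaw):  # base target -> tool-frame shift (mm, before the turn) and tool z turn (deg)
    o,b,Rt=st(); w=tow([bx,by])[0]
    d=Rt.inv().apply(np.r_[w,z]-o['ee_pos'])
    y=Rt.apply([0,1,0]); a=(yaw-np.degrees(np.arctan2(y[1],y[0])-TH)+180)%360-180
    print("shift mm",d.round(1),"turn z",round(-a,1))
E
python3 - <<'E'
from h import *
print(np.degrees(TH),T,(tob(W)).round(1))
print("screws",tob(ray("top",crop2([(141,274),(256,275),(254,391),(138,389)]),139)).round(1), tob(ray("top",crop2([(197,332)]),139)),"lens",tob(ray("top",crop2([(193,330)]),155)))
print("arm tips",tob(ray("top",crop2([(618,258),(525,435)]),66)).round(1))
print("fence top face edge",tob(ray("top",crop2([(128,185),(112,500)]),127)).round(1))
print("stop",tob(ray("top",crop2([(152,168),(278,172)]),117)).round(1))
print("pad front",tob(ray("top",crop2([(303,185),(300,325)]),109)).round(1))
im=cv2.imread("pics/side0.png")
print("side corner proj check: plate corners px",((proj("side",np.c_[tow([[110,-100],[-110,-100],[110,110]]),[87]*3])-[165,150])*6).round())
go(-85,34,200,90)
E
```

```text
-1.680871246455274 [566.34018269  35.46575638] [[ 109.5  109.3]
 [ 109.1  -99.2]
 [-109.2  -98.7]
 [-109.3  108.6]]
screws [[  2.3  53.9]
 [  3.4   5.6]
 [-44.9   4.2]
 [-45.5  52.6]] [[-21.14711841  29.20295364]] lens [[-20.4508142   28.64988563]]
arm tips [[  18.7 -150.7]
 [ -62.4 -110.7]]
fence top face edge [[ 40.5  63.5]
 [-92.3  63. ]]
stop [[48.9 55.3]
 [48.9  0.7]]
pad front [[ 44.2  -9.6]
 [-16.6 -11. ]]
side corner proj check: plate corners px [[534. 334.]
 [ 51. 370.]
 [491.  95.]]
t 0.10 TCPbase [-364.4  512.9] z 239.7 yaw_y_in_base 70.4 tilt [-0.001 -0.002] F(base) [ 1.  -1.3] Fz 0.8 Mhub -0.115 (tz 0.005) open 93.0
shift mm [-423.6 -357.6   40.2] turn z -19.6
```

```bash
python3 -m pendant '[[[-0.0265,-0.0223,0,0,0,0],[-0.0265,-0.0223,0,0,0,0],[-0.0265,-0.0223,0,0,0,0],[-0.0265,-0.0223,0,0,0,0],[-0.0265,-0.0223,0,0,0,0],[-0.0265,-0.0223,0,0,0,0],[-0.0265,-0.0223,0,0,0,0],[-0.0265,-0.0223,0,0,0,0]]]' 1
python3 -m pendant '[[[-0.0265,-0.0223,0,0,0,0],[-0.0265,-0.0223,0,0,0,0],[-0.0265,-0.0223,0,0,0,0],[-0.0265,-0.0223,0,0,0,0],[-0.0265,-0.0223,0,0,0,0],[-0.0265,-0.0223,0,0,0,0],[-0.0265,-0.0223,0,0,0,0],[-0.0265,-0.0223,0,0,0,0]]]'
python3 -m pendant '[[[0,0,0,0,0,-6.5],[0,0,0,0,0,-6.5],[0,0,0,0,0,-6.6],[0,0,0,0,0,0],[0,0,0,0,0,0]]]'
python3 -c "
from h import *
go(-85,30,129,90)"
```

```text
time_s: 0.77
ee_pos: [350.6, 314.5, 240.3]
tool_rot: [0.184, 0.983, -0.0, -0.0]
contact_force: [0.5, -0.2, 0.0]
opening: 44.0
time_s: 1.43
ee_pos: [483.6, 71.3, 240.3]
tool_rot: [0.184, 0.983, -0.0, -0.0]
contact_force: [-0.7, 0.5, 0.3]
opening: 0.5
time_s: 1.85
ee_pos: [483.1, 73.0, 240.3]
tool_rot: [0.016, 1.0, -0.0, -0.0]
contact_force: [0.0, -0.0, 0.3]
opening: 0.1
t 1.85 TCPbase [-84.3  35.1] z 240.3 yaw_y_in_base 89.8 tilt [-0.001  0.   ] F(base) [ 0. -0.] Fz 0.3 Mhub -0.061 (tz -0.061) open 0.1
shift mm [  0.6  -5.1 111.3] turn z -0.2
```

```bash
python3 -m pendant '[[[0,-0.005,0.028,0,0,0],[0,0,0.028,0,0,0],[0,0,0.028,0,0,0],[0,0,0.027,0,0,0],[0,0,0,0,0,0],[0,0,0,0,0,0]]]'
python3 -m pendant '[[[-0.004,0,0,0,0,0],[-0.004,0,0,0,0,0],[-0.004,0,0,0,0,0],[-0.004,0,0,0,0,0],[-0.004,0,0,0,0,0],[0,0,0,0,0,0]]]'
python3 - <<'E'
from h import *
st()
t=shot("top");s=shot("side")
a=cv2.resize(t[185:275,160:260],(400,360),interpolation=2);b=cv2.resize(s[140:230,165:265],(400,360),interpolation=2)
cv2.imwrite("pics/p1.png",np.hstack([a,b]))
E
```

```text
time_s: 2.35
ee_pos: [481.6, 68.2, 128.5]
tool_rot: [0.015, 1.0, -0.0, -0.002]
contact_force: [-0.5, -0.3, -0.7]
opening: -0.1
time_s: 2.85
ee_pos: [504.3, 67.4, 130.3]
tool_rot: [0.015, 1.0, 0.0, 0.001]
contact_force: [0.4, -0.2, 0.2]
opening: 0.8
t 2.85 TCPbase [-62.9  30.1] z 130.3 yaw_y_in_base 90.0 tilt [ 0.001 -0.   ] F(base) [ 0.4 -0.2] Fz 0.2 Mhub -0.039 (tz -0.003) open 0.8
```

View pics/p1.png

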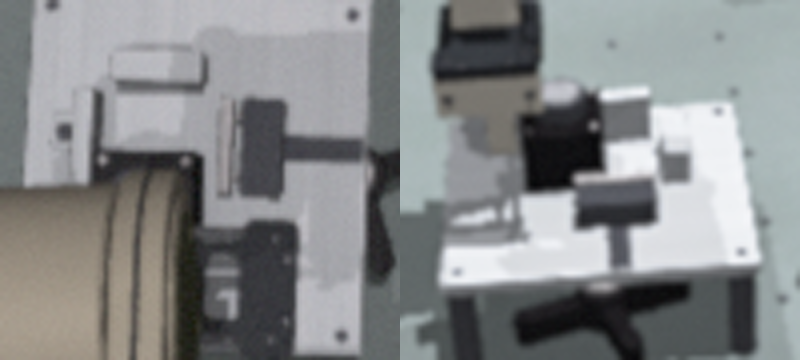

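The fingers are just behind the module, at the left-hand picture's (150,175), and clear of the fence and the jaw. I'll push slowly along the fence.

```bash
python3 -m pendant '[[[-0.002,0,0,0,0,0],[-0.002,0,0,0,0,0],[-0.002,0,0,0,0,0],[-0.002,0,0,0,0,0],[-0.002,0,0,0,0,0],[-0.002,0,0,0,0,0],[-0.002,0,0,0,0,0],[-0.002,0,0,0,0,0]]]'; python3 -c "from h import *;st()"
python3 -m pendant '[[[-0.002,0,0,0,0,0],[-0.002,0,0,0,0,0],[-0.002,0,0,0,0,0],[-0.002,0,0,0,0,0],[-0.002,0,0,0,0,0],[-0.002,0,0,0,0,0],[-0.002,0,0,0,0,0],[-0.001,0,0,0,0,0]]]'; python3 -c "from h import *;st()"
python3 -m pendant '[[[-0.001,0,0,0,0,0],[-0.001,0,0,0,0,0],[-0.001,0,0,0,0,0],[-0.001,0,0,0,0,0]]]'; python3 -c "from h import *;st()"
```

```text
time_s: 3.62
ee_pos: [519.2, 67.0, 129.6]
tool_rot: [0.014, 1.0, -0.0, -0.0]
contact_force: [-3.1, -0.1, 0.3]
opening: 0.6
t 3.62 TCPbase [-48.   30.1] z 129.6 yaw_y_in_base 90.0 tilt [-0. -0.] F(base) [-3.1 -0.2] Fz 0.3 Mhub 0.388 (tz -0.004) open 0.6
time_s: 4.28
ee_pos: [534.4, 66.6, 129.5]
tool_rot: [0.014, 1.0, -0.0, 0.0]
contact_force: [-3.7, 0.2, 1.3]
opening: 0.5
t 4.28 TCPbase [-32.9  30.1] z 129.5 yaw_y_in_base 90.0 tilt [ 0. -0.] F(base) [-3.7  0.1] Fz 1.3 Mhub 0.453 (tz -0.004) open 0.5
time_s: 4.62
ee_pos: [538.2, 66.5, 129.6]
tool_rot: [0.014, 1.0, 0.0, -0.0]
contact_force: [-2.3, 0.4, -1.0]
opening: 0.4
t 4.62 TCPbase [-29.1  30.2] z 129.6 yaw_y_in_base 90.0 tilt [-0.  0.] F(base) [-2.3  0.4] Fz -1.0 Mhub 0.257 (tz -0.014) open 0.4
```

Sliding friction reads about 3 N. The stop should come at a TCP x of about -17.

```bash
python3 -m pendant '[[[-0.001,0,0,0,0,0],[-0.001,0,0,0,0,0],[-0.001,0,0,0,0,0],[-0.001,0,0,0,0,0],[-0.001,0,0,0,0,0],[-0.001,0,0,0,0,0],[-0.001,0,0,0,0,0]]]'; python3 -c "from h import *;st()"
python3 -m pendant '[[[-0.001,0,0,0,0,0],[-0.001,0,0,0,0,0]]]'; python3 -c "from h import *;st()"
```

```text
time_s: 5.2
ee_pos: [545.2, 66.3, 129.6]
tool_rot: [0.014, 1.0, 0.0, -0.0]
contact_force: [-2.5, 0.2, -1.1]
opening: 0.4
t 5.20 TCPbase [-22.   30.2] z 129.6 yaw_y_in_base 90.0 tilt [-0.  0.] F(base) [-2.5  0.2] Fz -1.1 Mhub 0.315 (tz 0.012) open 0.4
time_s: 5.37
ee_pos: [547.3, 66.2, 129.7]
tool_rot: [0.014, 1.0, -0.0, 0.0]
contact_force: [-1.3, 0.2, -1.3]
opening: 0.6
t 5.37 TCPbase [-20.   30.2] z 129.7 yaw_y_in_base 90.0 tilt [ 0. -0.] F(base) [-1.3  0.2] Fz -1.3 Mhub 0.162 (tz 0.006) open 0.6
```

```bash
python3 -m pendant '[[[-0.001,0,0,0,0,0],[-0.0005,0,0,0,0,0]]]'; python3 -c "from h import *;st()"
```

```text
time_s: 5.53
ee_pos: [548.8, 66.1, 129.7]
tool_rot: [0.014, 1.0, 0.0, 0.0]
contact_force: [-1.0, -0.7, -1.6]
opening: 0.4
t 5.53 TCPbase [-18.4  30.2] z 129.7 yaw_y_in_base 90.0 tilt [0. 0.] F(base) [-1.  -0.7] Fz -1.6 Mhub 0.190 (tz 0.058) open 0.4
```

```bash
python3 -m pendant '[[[-0.001,0,0,0,0,0],[0,0,0,0,0,0]]]'; python3 -c "from h import *;st()"
python3 -m pendant '[[[-0.0005,0,0,0,0,0],[0,0,0,0,0,0]]]'; python3 -c "from h import *;st()"
```

```text
time_s: 5.7
ee_pos: [549.6, 66.2, 129.7]
tool_rot: [0.014, 1.0, 0.0, -0.0]
contact_force: [-2.9, 1.1, -1.3]
opening: 0.5
t 5.70 TCPbase [-17.6  30.2] z 129.7 yaw_y_in_base 90.0 tilt [-0.  0.] F(base) [-3.  1.] Fz -1.3 Mhub 0.320 (tz -0.032) open 0.5
time_s: 5.87
ee_pos: [549.7, 66.2, 129.7]
tool_rot: [0.014, 1.0, 0.0, -0.001]
contact_force: [-5.0, 0.1, 1.5]
opening: 0.6
t 5.87 TCPbase [-17.6  30.2] z 129.7 yaw_y_in_base 90.0 tilt [-0.001  0.   ] F(base) [-5.  -0.1] Fz 1.5 Mhub 0.627 (tz -0.001) open 0.6
```

```bash
python3 -m pendant '[[[-0.0005,0,0,0,0,0],[0,0,0,0,0,0]]]'; python3 -c "from h import *;st()"
```

```text
time_s: 6.03
ee_pos: [549.6, 66.2, 129.6]
tool_rot: [0.014, 1.0, 0.0, -0.001]
contact_force: [-8.8, -0.5, 4.3]
opening: 0.5
t 6.03 TCPbase [-17.6  30.3] z 129.6 yaw_y_in_base 90.0 tilt [-0.002  0.   ] F(base) [-8.8 -0.7] Fz 4.3 Mhub 1.043 (tz -0.064) open 0.5
```

The force rises to 9 N with no more motion, so the module is against the stop at TCP x -17.6, where it was expected. I'll retreat gently, lift, and turn towards the knob.

```bash
python3 -m pendant '[[[0.003,0,0,0,0,0],[0.008,0,0,0,0,0],[0.012,0,0,0,0,0],[0.01,0,-0.02,0,0,0],[0,0,-0.03,0,0,0],[0,0,-0.03,0,0,0],[0,0,-0.03,0,0,0]]]'
python3 -m pendant '[[[-0.016,-0.027,0,0,0,0],[-0.016,-0.027,0,0,0,0],[-0.016,-0.027,0,0,0,0],[-0.016,-0.027,0,0,0,0],[-0.016,-0.027,0,0,0,0],[-0.016,-0.027,0,0,0,0],[0,0,0,0,0,6.8],[0,0,0,0,0,6.8]]]'
python3 -m pendant '[[[0,0,0,0,0,6.8],[0,0,0,0,0,6.8],[0,0,0,0,0,6.8],[0,0,0,0,0,6.8],[0,0,0,0,0,6.8],[0,0,0,0,0,6.8],[0,0,0,0,0,6.8],[0,0,0,0,0,6.8]]]'
python3 - <<'E'
from h import *
go(50.3,-132.3,70,18); print(arm.get_obs()['joint_positions'].round(2))
t=shot("top");s=shot("side")
a=cv2.resize(t[175:275,160:280],(480,400),interpolation=2);b=cv2.resize(s[150:240,165:245],(320,400),interpolation=2)
cv2.imwrite("pics/p2.png",np.hstack([a,b]))
E
```

```text
time_s: 6.62
ee_pos: [517.1, 67.1, 241.1]
tool_rot: [0.014, 1.0, -0.0, 0.0]
contact_force: [-0.0, 0.9, 0.1]
opening: 0.5
time_s: 7.28
ee_pos: [609.3, -99.7, 239.4]
tool_rot: [0.136, 0.991, -0.0, 0.0]
contact_force: [-0.7, 1.3, -0.2]
opening: 0.4
time_s: 7.95
ee_pos: [609.0, -97.7, 240.0]
tool_rot: [0.573, 0.819, 0.0, 0.001]
contact_force: [-0.1, 0.0, 0.1]
opening: -0.0
t 7.95 TCPbase [  46.5 -131.8] z 240.0 yaw_y_in_base 21.7 tilt [ 0.001 -0.   ] F(base) [-0.1  0. ] Fz 0.1 Mhub 0.010 (tz 0.015) open -0.0
shift mm [ -1.7   3.2 170.1] turn z 3.7
[-0.24  0.17  1.44 -0.    1.53 -0.59]
```

View pics/p2.png

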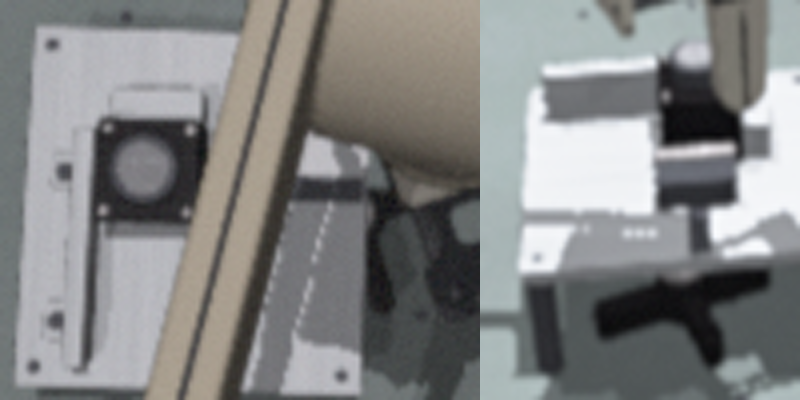

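The module is flush with the stop block and beside the fence, and the arm tip is still at about +18°. I'll descend beside the arm.

```bash
python3 -m pendant '[[[-0.0017,0.0032,0,0,0,3.7],[0,0,0.034,0,0,0],[0,0,0.034,0,0,0],[0,0,0.034,0,0,0],[0,0,0.034,0,0,0],[0,0,0.034,0,0,0],[0,0,0,0,0,0],[0,0,0,0,0,0]]]'
python3 - <<'E'
from h import *
go(50.3,-132.3,70,18)
print(arm.get_obs()['joint_positions'].round(2))
a=np.radians(3); t=np.r_[52,36]
# tool frame at yaw phi: y=tangential(+x side), x = (z down) -> y x z
o=arm.get_obs();Rt=R.from_quat(o['tool_rot'])
h=np.r_[tow([0,-94])[0],o['ee_pos'][2]]
print("hub in tool",Rt.inv().apply(h-o['ee_pos']).round(1))
E
```

```text
time_s: 8.72
ee_pos: [610.6, -97.6, 67.9]
tool_rot: [0.596, 0.803, -0.001, -0.002]
contact_force: [-0.1, -0.1, 0.0]
opening: 0.8
t 8.72 TCPbase [  48.1 -131.7] z 67.9 yaw_y_in_base 18.5 tilt [-0.005  0.001] F(base) [-0.1 -0.1] Fz 0.0 Mhub -0.030 (tz -0.021) open 0.8
shift mm [-1.2  1.9 -2.1] turn z 0.5
[-0.24  0.32  1.59 -0.    1.23 -0.54]
hub in tool [ 51.1 -33.7   0.3]
```

```bash
python3 -m pendant '[[[0,-0.002,0,0,0,0],[0,-0.002,0,0,0,0],[0,-0.001,0,0,0,0],[0,0,0,0,0,0]]]'; python3 -c "from h import *;st()"
python3 -m pendant '[[[0,-0.001,0,0,0,0],[0,-0.001,0,0,0,0],[0,-0.001,0,0,0,0],[0,0,0,0,0,0]]]'; python3 -c "from h import *;st()"
python3 -m pendant '[[[0,-0.001,0,0,0,0],[0,-0.001,0,0,0,0],[0,0,0,0,0,0]]]'; python3 -c "from h import *;st()"
```

```text
time_s: 9.05
ee_pos: [609.0, -100.1, 72.1]
tool_rot: [0.597, 0.802, 0.001, 0.002]
contact_force: [0.2, 0.5, -0.4]
opening: 0.2
t 9.05 TCPbase [  46.6 -134.2] z 72.1 yaw_y_in_base 18.4 tilt [ 0.004 -0.001] F(base) [0.2 0.5] Fz -0.4 Mhub -0.005 (tz -0.037) open 0.2
time_s: 9.38
ee_pos: [604.7, -100.5, 69.7]
tool_rot: [0.597, 0.802, -0.0, -0.0]
contact_force: [0.8, 0.1, -0.1]
opening: 0.5
t 9.38 TCPbase [  42.3 -134.8] z 69.7 yaw_y_in_base 18.3 tilt [-0. -0.] F(base) [0.8 0.1] Fz -0.1 Mhub 0.083 (tz 0.044) open 0.5
time_s: 9.63
ee_pos: [602.7, -101.0, 69.5]
tool_rot: [0.597, 0.802, -0.0, -0.0]
contact_force: [-0.0, -0.2, 0.7]
opening: 0.1
t 9.63 TCPbase [  40.4 -135.3] z 69.5 yaw_y_in_base 18.3 tilt [-0.  0.] F(base) [-0.  -0.2] Fz 0.7 Mhub -0.002 (tz 0.006) open 0.1
```

```bash
python3 -m pendant '[[[-0.00126,-0.00273,0,0,0,3],[-0.00126,-0.00273,0,0,0,3],[-0.00126,-0.00273,0,0,0,3]]]'; python3 -c "from h import *;st()"
python3 -m pendant '[[[-0.00126,-0.00273,0,0,0,3],[-0.00126,-0.00273,0,0,0,3],[-0.00126,-0.00273,0,0,0,3]]]'; python3 -c "from h import *;st()"
```

```text
time_s: 9.88
ee_pos: [597.4, -105.7, 69.8]
tool_rot: [0.659, 0.752, 0.002, 0.001]
contact_force: [8.7, 4.2, -4.9]
opening: 0.5
t 9.88 TCPbase [  35.2 -140.2] z 69.8 yaw_y_in_base 9.2 tilt [0.003 0.001] F(base) [8.6 4.4] Fz -4.9 Mhub 0.540 (tz -0.014) open 0.5
time_s: 10.13
ee_pos: [589.7, -110.3, 70.0]
tool_rot: [0.716, 0.698, 0.002, 0.001]
contact_force: [8.5, 3.4, -4.7]
opening: 0.0
t 10.13 TCPbase [  27.7 -145. ] z 70.0 yaw_y_in_base 0.2 tilt [0.004 0.001] F(base) [8.4 3.7] Fz -4.7 Mhub 0.502 (tz -0.027) open 0.0
```

```bash
for i in 1; do python3 -m pendant '[[[-0.00126,-0.00273,0,0,0,3],[-0.00126,-0.00273,0,0,0,3],[-0.00126,-0.00273,0,0,0,3],[-0.00126,-0.00273,0,0,0,3]]]'; done; python3 -c "from h import *;st()"
python3 -m pendant '[[[-0.00126,-0.00273,0,0,0,3],[-0.00126,-0.00273,0,0,0,3],[-0.00126,-0.00273,0,0,0,3],[-0.00126,-0.00273,0,0,0,3]]]' ; python3 -c "from h import *;st()"
python3 -m pendant '[[[-0.00126,-0.00273,0,0,0,3],[-0.00126,-0.00273,0,0,0,3]]]' ; python3 -c "from h import *;st()"
```

```text
time_s: 10.47
ee_pos: [578.6, -114.6, 70.2]
tool_rot: [0.785, 0.619, 0.002, 0.001]
contact_force: [8.8, 1.4, -2.8]
opening: 0.4
t 10.47 TCPbase [  16.7 -149.6] z 70.2 yaw_y_in_base -11.8 tilt [0.005 0.   ] F(base) [8.8 1.6] Fz -2.8 Mhub 0.478 (tz -0.037) open 0.4
time_s: 10.8
ee_pos: [566.9, -116.4, 70.4]
tool_rot: [0.846, 0.534, 0.002, 0.002]
contact_force: [8.7, -0.4, -3.1]
opening: 0.6
t 10.80 TCPbase [   5.  -151.8] z 70.4 yaw_y_in_base -23.8 tilt [ 0.005 -0.   ] F(base) [ 8.8 -0.1] Fz -3.1 Mhub 0.466 (tz -0.040) open 0.6
time_s: 10.97
ee_pos: [560.9, -116.4, 70.5]
tool_rot: [0.872, 0.489, 0.002, 0.002]
contact_force: [9.6, -0.4, -4.4]
opening: 0.3
t 10.97 TCPbase [  -1. -152.] z 70.5 yaw_y_in_base -29.8 tilt [ 0.005 -0.001] F(base) [ 9.6 -0.1] Fz -4.4 Mhub 0.520 (tz -0.036) open 0.3
```

```bash
python3 -m pendant '[[[-0.00126,-0.00273,0,0,0,3],[-0.00126,-0.00273,0,0,0,3]]]' ; python3 -c "from h import *;st()"
python3 -m pendant '[[[-0.00126,-0.00273,0,0,0,3],[-0.00063,-0.00137,0,0,0,1.5]]]' ; python3 -c "from h import *;st()"
```

```text
time_s: 11.13
ee_pos: [555.0, -115.8, 70.6]
tool_rot: [0.897, 0.442, 0.002, 0.002]
contact_force: [8.8, -2.4, -4.7]
opening: 0.6
t 11.13 TCPbase [  -6.9 -151.6] z 70.6 yaw_y_in_base -35.8 tilt [ 0.005 -0.001] F(base) [ 8.8 -2.2] Fz -4.7 Mhub 0.463 (tz -0.062) open 0.6
time_s: 11.3
ee_pos: [550.5, -115.0, 70.6]
tool_rot: [0.914, 0.407, 0.002, 0.002]
contact_force: [8.7, -3.3, -3.9]
opening: 0.3
t 11.30 TCPbase [ -11.5 -150.9] z 70.6 yaw_y_in_base -40.3 tilt [ 0.005 -0.002] F(base) [ 8.8 -3.1] Fz -3.9 Mhub 0.496 (tz -0.041) open 0.3
```

```bash
python3 -m pendant '[[[-0.00126,-0.00273,0,0,0,3],[-0.00063,-0.00137,0,0,0,1.5]]]' ; python3 -c "from h import *;st()"

```

```text
time_s: 11.47
ee_pos: [546.2, -113.9, 70.7]
tool_rot: [0.929, 0.37, 0.002, 0.002]
contact_force: [7.6, -4.9, -3.7]
opening: 0.6
t 11.47 TCPbase [ -15.8 -149.9] z 70.7 yaw_y_in_base -44.8 tilt [ 0.005 -0.002] F(base) [ 7.8 -4.6] Fz -3.7 Mhub 0.476 (tz -0.030) open 0.6
```

```bash
python3 -m pendant '[[[-0.00126,-0.00273,0,0,0,3],[-0.00126,-0.00273,0,0,0,3]]]' ; python3 -c "from h import *;st()"
python3 -m pendant '[[[0,0.005,0,0,0,0],[0,0.007,0,0,0,0],[0,0,-0.02,0,0,0],[0,0,-0.025,0,0,0],[0,0,-0.025,0,0,0],[0,0,0,0,0,0]]]'
python3 - <<'E'
from h import *
go(65,-119.7,140,0)
s=shot("side");t=shot("top")
b=cv2.resize(s[150:240,165:285],(480,360),interpolation=2)
a=cv2.resize(t[185:275,240:320],(320,360),interpolation=2)
cv2.imwrite("pics/p3.png",np.hstack([b,a]))
E
```

```text
time_s: 11.63
ee_pos: [540.7, -111.8, 70.7]
tool_rot: [0.947, 0.321, 0.002, 0.002]
contact_force: [7.9, -6.0, -1.8]
opening: 0.6
t 11.63 TCPbase [ -21.3 -148. ] z 70.7 yaw_y_in_base -50.8 tilt [ 0.005 -0.002] F(base) [ 8.  -5.8] Fz -1.8 Mhub 0.544 (tz -0.013) open 0.6
time_s: 12.13
ee_pos: [549.2, -121.3, 145.4]
tool_rot: [0.946, 0.323, 0.003, 0.002]
contact_force: [0.9, 0.0, 1.7]
opening: 0.7
t 12.13 TCPbase [ -12.6 -157.2] z 145.4 yaw_y_in_base -50.6 tilt [ 0.007 -0.002] F(base) [0.9 0.1] Fz 1.7 Mhub 0.041 (tz -0.013) open 0.7
shift mm [83.7 20.3  5.9] turn z -50.6
```

View pics/p3.png

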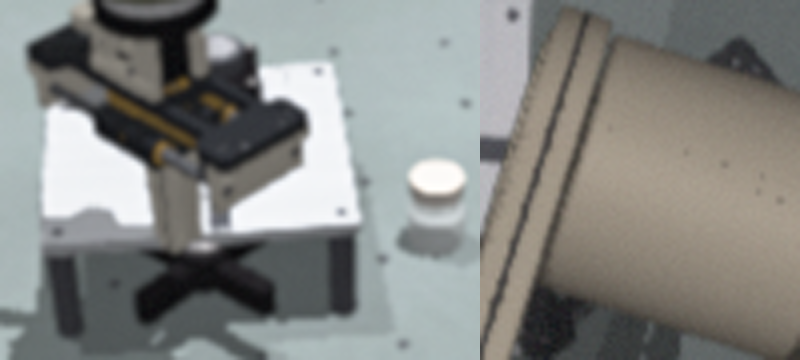

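The knob arms now stand almost symmetric, with tips near (145,305) and (262,300) in the side crop. I'll check the angle by ray.

```bash
python3 - <<'E'
from h import *
P=tob(ray("side",[[165+262/4,150+298/4],[165+147/4,150+303/4],[165+208/4,150+262/4]],54)); print(P, np.degrees(np.arctan2(P[:,0]-0,-(P[:,1]+94))))
E
python3 -m pendant '[[[0.028,0.007,0,0,0,0],[0.028,0.007,0,0,0,0],[0.028,0.006,0,0,0,0],[0,0,0,0,0,-6.3],[0,0,0,0,0,-6.3],[0,0,0,0,0,-6.3],[0,0,0,0,0,-6.3],[0,0,0,0,0,-6.3]]]'
python3 -m pendant '[[[0,0,0,0,0,-6.3],[0,0,0,0,0,-6.3],[0,0,0,0,0,-6.3],[0,0,0,0,0,0],[0,0,0,0,0,0]]]'
python3 -c "
from h import *
go(65,-119.7,70,0)"
```

```text
[[  41.72301445 -133.22871273]
 [ -36.37490814 -129.17311378]
 [   6.70193316  -88.93865894]] [ 46.7648513  -45.9623085  127.06032649]
time_s: 12.9
ee_pos: [623.6, -84.3, 137.1]
tool_rot: [0.822, 0.57, -0.001, -0.001]
contact_force: [0.2, 0.2, 1.0]
opening: 0.3
time_s: 13.32
ee_pos: [623.8, -84.5, 137.9]
tool_rot: [0.72, 0.694, -0.001, -0.001]
contact_force: [0.3, 0.8, -0.6]
opening: 0.6
t 13.32 TCPbase [  61.  -118.2] z 137.9 yaw_y_in_base -0.4 tilt [-0.003  0.001] F(base) [0.3 0.8] Fz -0.6 Mhub 0.049 (tz -0.009) open 0.6
shift mm [-1.5  4.2 67.9] turn z -0.4
```

```bash
python3 -m pendant '[[[-0.004,0.013,0,0,0,0],[0,0,0.02,0,0,0],[0,0,0.02,0,0,0],[0,0,0.014,0,0,0],[0,0,0.014,0,0,0],[0,0,0,0,0,0],[0,0,0,0,0,0]]]'
python3 -c "from h import *;st()"
python3 -m pendant '[[[0,-0.0015,0,0,0,0],[0,-0.0015,0,0,0,0],[0,-0.0015,0,0,0,0],[0,-0.0015,0,0,0,0]]]'
python3 -c "from h import *;st()"
python3 -m pendant '[[[0,-0.0015,0,0,0,0],[0,-0.0015,0,0,0,0],[0,-0.0015,0,0,0,0]]]'
python3 -c "from h import *;st()"
```

```text
time_s: 13.9
ee_pos: [636.5, -88.7, 70.3]
tool_rot: [0.719, 0.695, -0.001, -0.001]
contact_force: [-0.0, -0.3, 0.3]
opening: 0.6
t 13.90 TCPbase [  73.8 -122.1] z 70.3 yaw_y_in_base -0.3 tilt [-0.003  0.001] F(base) [-0.  -0.3] Fz 0.3 Mhub -0.058 (tz -0.033) open 0.6
time_s: 14.23
ee_pos: [632.0, -88.8, 72.8]
tool_rot: [0.719, 0.695, 0.0, 0.001]
contact_force: [0.4, 0.1, -0.2]
opening: 0.6
t 14.23 TCPbase [  69.3 -122.3] z 72.8 yaw_y_in_base -0.3 tilt [ 0.002 -0.   ] F(base) [0.4 0.1] Fz -0.2 Mhub 0.045 (tz 0.028) open 0.6
time_s: 14.48
ee_pos: [626.9, -88.6, 71.8]
tool_rot: [0.719, 0.695, 0.0, 0.0]
contact_force: [0.5, 0.0, 0.1]
opening: 0.8
t 14.48 TCPbase [  64.2 -122.2] z 71.8 yaw_y_in_base -0.3 tilt [ 0. -0.] F(base) [0.5 0. ] Fz 0.1 Mhub 0.021 (tz 0.003) open 0.8
```

```bash
python3 -m pendant '[[[-0.0033,-0.0016,0,0,0,3],[-0.0033,-0.0016,0,0,0,3]]]'; python3 -c "from h import *;st()"
python3 -m pendant '[[[-0.0033,-0.0016,0,0,0,3],[-0.0017,-0.0008,0,0,0,1.5]]]'; python3 -c "from h import *;st()"
```

```text
time_s: 14.65
ee_pos: [624.7, -93.7, 72.2]
tool_rot: [0.755, 0.656, 0.002, 0.0]
contact_force: [7.8, 5.6, -0.8]
opening: 0.8
t 14.65 TCPbase [  62.2 -127.4] z 72.2 yaw_y_in_base -6.4 tilt [0.003 0.002] F(base) [7.6 5.9] Fz -0.8 Mhub 0.610 (tz -0.009) open 0.8
time_s: 14.82
ee_pos: [621.8, -98.7, 72.3]
tool_rot: [0.78, 0.625, 0.002, 0.001]
contact_force: [7.3, 4.2, -2.1]
opening: 0.2
t 14.82 TCPbase [  59.4 -132.5] z 72.3 yaw_y_in_base -10.9 tilt [0.004 0.001] F(base) [7.2 4.4] Fz -2.1 Mhub 0.528 (tz -0.012) open 0.2
```

```bash
python3 -m pendant '[[[-0.0033,-0.0016,0,0,0,3],[-0.0017,-0.0008,0,0,0,1.5]]]'; python3 -c "from h import *;st()"
```

```text
time_s: 14.98
ee_pos: [618.5, -103.1, 72.4]
tool_rot: [0.804, 0.594, 0.002, 0.001]
contact_force: [7.9, 4.1, -2.1]
opening: 0.5
t 14.98 TCPbase [  56.2 -137. ] z 72.4 yaw_y_in_base -15.4 tilt [0.004 0.001] F(base) [7.8 4.3] Fz -2.1 Mhub 0.557 (tz -0.021) open 0.5
```

```bash
python3 -m pendant '[[[-0.0033,-0.0016,0,0,0,3],[-0.0017,-0.0008,0,0,0,1.5]]]' >/dev/null; python3 -c "from h import *;st()"
```

```text
t 15.15 TCPbase [  53.  -141.3] z 72.7 yaw_y_in_base -19.9 tilt [0.006 0.001] F(base) [10.   2.8] Fz -2.7 Mhub 0.577 (tz -0.042) open 0.5
```

```bash
python3 -m pendant '[[[-0.0033,-0.0016,0,0,0,3],[-0.0017,-0.0008,0,0,0,1.5]]]' >/dev/null; python3 -c "from h import *;st()"
```

```text
t 15.32 TCPbase [  49.7 -145.4] z 73.1 yaw_y_in_base -24.4 tilt [0.007 0.   ] F(base) [11.8  2.5] Fz -2.1 Mhub 0.747 (tz 0.014) open 0.4
```

```bash
python3 -m pendant '[[[-0.0033,-0.0016,0,0,0,3],[-0.0017,-0.0008,0,0,0,1.5]]]' >/dev/null; python3 -c "from h import *;st()"
```

```text
t 15.48 TCPbase [  45.9 -149.1] z 73.4 yaw_y_in_base -28.9 tilt [ 0.008 -0.   ] F(base) [15.2  1.4] Fz -2.8 Mhub 0.862 (tz -0.041) open 0.4
```

The moment is now about 0.35 N m above the free value of 0.51 N m, so the clamp is good. I'll stop here, back off and lift.

```bash
python3 -m pendant '[[[0.002,0.0023,0,0,0,0],[0.003,0.0034,0,0,0,0],[0.004,0.0045,0,0,0,0],[0,0,-0.02,0,0,0],[0,0,-0.03,0,0,0],[0,0,-0.035,0,0,0],[0,0,-0.035,0,0,0],[0,0,0,0,0,0]]]'
python3 -m pendant '[[[0,0.02,-0.03,0,0,0],[0,0.03,-0.03,0,0,0],[0,0.04,0,0,0,0],[0,0.04,0,0,0,0],[0,0.04,0,0,0,0],[0,0.04,0,0,0,0],[0,0,0,0,0,0],[0,0,0,0,0,0]]]'
python3 - <<'E'
from h import *
st()
s=shot("side");t=shot("top")
b=cv2.resize(s[150:240,165:255],(400,400),interpolation=2)
a=cv2.resize(t[175:275,160:260],(400,400),interpolation=2)
cv2.imwrite("pics/p4.png",np.hstack([a,b]))
E
```

```text
time_s: 16.15
ee_pos: [621.8, -113.1, 200.6]
tool_rot: [0.868, 0.497, 0.004, 0.004]
contact_force: [0.1, -0.3, 1.8]
opening: 0.4
time_s: 16.82
ee_pos: [789.3, -213.4, 245.2]
tool_rot: [0.868, 0.496, -0.002, -0.003]
contact_force: [-0.1, 0.5, -0.6]
opening: 0.3
t 16.82 TCPbase [ 230.2 -242.2] z 245.2 yaw_y_in_base -28.8 tilt [-0.007  0.002] F(base) [-0.1  0.5] Fz -0.6 Mhub 0.093 (tz -0.013) open 0.3
```

View pics/p4.png

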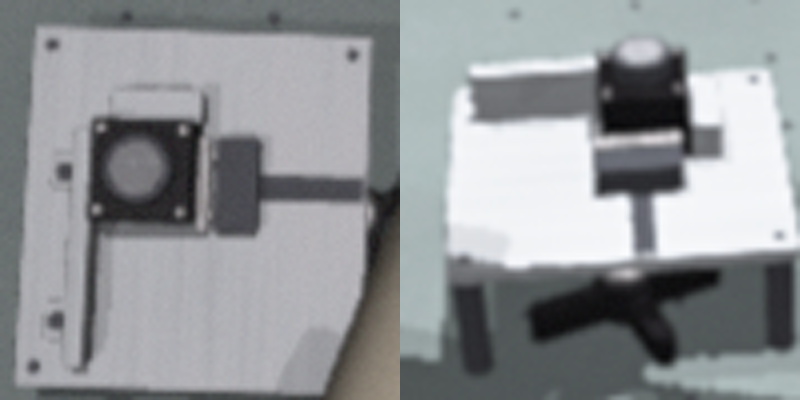

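The module sits against the stop block (about (150,120) in the left crop) and the fence (col ~91). The pad presses its near face at col ~203, and the robot is clear.

```bash
python3 -c "
from bench import ticket; print(ticket.hand_in())"
```

```text
the job is handed in; nothing more can be done
None
```

The camera module is home against the end stop and clamped against the fence. I handed the job in at about 17 s with the robot clear of everything.

- **Sliding home:** I pushed the module along with shut fingers at about 3 N. At the stop the force rose to 9 N and the module stopped moving, with the TCP at base x = -17.6 mm, close to the expected -17.5 mm.
- **Clamping:** I turned the knob clockwise in two pushes on successive arms, roughly 1.6 rad in all. The moment while turning freely averaged about 0.51 N m. It then rose through 0.58 and 0.75 to 0.86 N m, where I stopped. That is about 0.35 N m above free turning, slightly over the 0.30 target but inside the 0.15–0.48 window.
- **Last checks:** The final pictures show the module touching the stop, fence and pad. After backing off, the wrist force was near zero.
- **Limits of the checks:** The clamp force is inferred from the knob moment, which is noisy by about 0.05 N m, and was not measured directly. The top and side cameras disagreed by about 2–3 mm on where the base is, which did not matter because contacts were found by feel. I didn't re-photograph the meter, jar and driver at the end, but no path went near them and no unexpected force showed.

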